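# Latch the tablet mill and seat its splined key

### The arm

A 6-joint arm with a two-finger parallel gripper is mounted at the origin on the work surface. World frame = base frame: x ahead of the robot, y to its left, z up, the work surface at z = 0. Lengths are in mm, angles in degrees, forces in N, time in s.
With the tool pointing down it reaches from about 300 to 850 mm from the base axis. Payload 4.2 kg.
Tool frame: the origin (TCP) lies midway between the tips of the shut fingers; the grasp point (between the pads) lies arm.hold_point_z behind it (arm.hold_point_z is the distance from the TCP to the grasp point, in mm); z points along the fingers, y is the direction in which the jaws open and shut (so a half turn about z gives the same grasp; the last joint's range is limited). The gripper opens to 91 mm and grips with 3 to 60 N. Pads are 32 mm wide; open, the fingers measure 118 mm over their backs; the gripper's body (76 mm by 178 mm) begins 60 mm behind the grasp point.
Start: joints at [66.291, 18.312, 89.639, -0, 72.044, -1.146], TCP at [220.631, 531.004, 213.976] pointing down, gripper open.
Joint ranges: [-177.97, 177.97], [-48.28, 115.42], [12.27, 149.76], [-77.06, 257.06], [2.81, 150.46], [-146.56, 146.56]. Speed limits (degrees/s): [147.25, 147.25, 180, 180, 180, 180].

### API

Orientations are given as a 3x3 rotation matrix whose columns are the frame's x, y, z axes.
In Python, from rig import telemetry, eyes, arm gives the robot as it stands.
- The arm moves only by the shell command python3 -m handwheel 'ROWS' [FORCE]. ROWS is JSON, a list of rows, each a list of 5 numbers: the closure, from 0 (fully open) to 1 (shut), then the shift along the tool's x, y, z in units of 40 mm (1.0 is 40 mm), then the turn about the tool's z in units of 10 degrees (1.0 is 10 degrees). In form: [[grip, tx, ty, tz, roll], ...]. A call has 1 to 12 rows; each row is the pose to reach, as a shift and turn from the pose commanded when the call began, along the tool's axes at that moment; what a row does not reach only later rows make up. A row lasts 1/8 s, in which the tool goes at most 62.5 mm and 10.7 degrees, less where a joint would pass 70% of its speed; a pose out of reach is approached as far as the arm can. A call with a gripper value outside its range is refused whole. The fingers move at their own pace and stop on an object; FORCE is the grip in N (left out, the last holds). Time passes only in rows, so rows that repeat a pose let the fingers close. It gives the time, the measured TCP pose, the force and the opening at its end, in the units of the state.
- telemetry.sense(): the state, without advancing time (a new reading comes with each control period).
- eyes.capture(name): name is "scene" or "top" or "wrist"; returns a dict with "img" (400x640x3 uint8, blue, green, red), "fx", "fy", "cx", "cy" (pixels), "eye" and "rotation" of the camera in the world; the wrist camera has in their place "tool_from_camera" (4x4, takes a point from camera to tool coordinates, whose origin is the TCP and whose axes are the flange's). Camera axes: x right, y up, looking along -z (the intrinsics and any distortion apply to the point x, -y, -z); pixel columns grow to the right and rows downward; lengths in mm; the calibration is good to about 2 mm. The wrist camera is an equidistant fisheye: a pixel r from the principal point sees the ray r / f radians off the axis. A picture is of the moment at which its call begins: read the wrist's pose just before it. There is no depth.
- arm.sign_off(): hands the job in, once; it reports no verdict.
The state is a dict: "time_s": time; "qpos": joint angles; "joint_velocities": joint speeds; "joint_efforts": joint torques, N m; "ee_pos": TCP position; "tool_rot": TCP orientation; "wrist_force": force on the tool from outside, world axes, zero at the start; "moment": the same for the moment, N m; "gripper_width": opening from 0.0 (shut) to 1.0 (fully open).
Only numpy, scipy, OpenCV 4.12 (cv2) and the standard library are available. Lean on these libraries where they do the work, as an engineer would, in place of code of your own. Each camera call takes 0.05 s, during which the arm holds its last target. There are 200 camera calls.

### The job

Get the tablet mill on the sill ready: first swing its steel hasp down over the staple until it lies flat on the hopper cover. Then take the T-handled key from its well in the bamboo tray, turn it until its four splines mesh with the slots of the mill's socket, and slide it down against the spring until its round shoulder sits on the socket. Finish while still holding the key with the gripper and pressing it fully home (let go, it springs up again), leave the hasp shut, and leave the other things on the sill where they are.

Things in the scene. Friction and masses are not known exactly. Their poses are not given: they have to be found in the camera images.
- hasp (a joint): Hasp angle, rad: 0 = flat on the hopper cover over the staple (shut), growing as it is raised, stop at 1.6; starts 0.9 to 1.4, stays where left (friction 0.04 N m). Steel strap 28 mm wide, 4 thick, 100 long; window 64 to 84 mm from the hinge drops over the staple, whose top is 10 mm above the shut strap; 6 mm lip at the free end. Push on the plain part 15 to 60 mm from the hinge.
- hasp_hinge (a point): On the hasp's hinge axis, middle of the strap's width and thickness, 85.5 mm above the sill; fixed, with the mill's axes: x along the shut strap from hinge to free end, y the hinge axis, z up. At angle q the strap points along x*cos(q)+z*sin(q): shut it by pushing its upper (hinge-side) face towards +x and down.
- mill: Tablet mill, fixed white plastic block 130 mm (x) by 190 (y), top 75 mm above the sill; origin at the centre of its underside. The hasp's hinge is at x = -48, y = +47.5 mm, the socket at x = 0, y = -47.5 mm.
- socket (a point): Centre of the drive socket's mouth: top of a round steel rotor, 48 mm across, 79 mm above the sill (4 above the mill's top), z up. Two crossed slots, each 10 mm wide, 34 long, 34 deep, along this frame's x and y, take the key in any of four quarter-turn positions. The rotor turns about z with stiff friction (0.05 N m); its start angle varies.
- plunger (a joint): Travel (m) of the black spring plunger in the middle of the socket: 0 = up, its top 12 mm below the mouth; grows as the key pushes it down; about 0.015 when the key's shoulder sits on the rotor. Spring 3 N at 0, 7.5 N at 0.015. The key's weight alone does not push it down.
- key_bar (a point): Centre of the grey plastic T-bar of the loose splined key (about 120 g), 64 mm long (x), 14 thick (y), 22 high; z up along the stem. Grip it across the 14 mm from above. It starts upright in a round wooden well of the tray (14 mm high, 35 inside), foot 8 mm above the sill, yaw within 0.7 rad of the tray's. Seated, this point is 37 mm above the socket's mouth.
- key_foot (a point): Centre of the key's foot, 64 mm below key_bar. Upwards from here: steel splines, a cross of two ribs 8 mm thick, 30 long, 27 high along the key's x and y (so along and across the bar), lower edges rounded; a round shoulder 38 mm across, 5 thick, which seats on the rotor; a round 14 mm shaft, 22 long; the bar.
- tamper_mid (a point): Middle (36 mm up) of a wooden tamper with a round 36 mm knob and a plain round stem, 73 mm tall, loose in the tray's other well, 110 mm from the key. To be left alone.
- tray: Bamboo tray, fixed, 140 mm (x) by 240 mm (y), rim 22 mm high; origin at the centre of its underside. Its two wells are at y = +-55 mm; which one holds the key varies.
- pillbox: Round orange pill box, 80 mm across, 36 mm high, loose, origin under its centre. To be left alone.
- jar: Glass jar, 76 mm across, 110 mm high, loose, origin under its centre. To be left alone.
- mug: White mug, 80 mm across, 90 mm high, loose, origin under its centre. To be left alone.
- tin: Aluminium tin, 66 mm across, 58 mm high, loose, origin under its centre. To be left alone.
- spoon: Steel spoon, 170 mm long, loose on a flat steel spoon rest beyond the task's things. To be left alone.
Not all that is in view belongs to the job. There is more than one size of the mill; the job needs the smaller. Leave any green look-alike of the part that bears key_bar alone.

How it is judged:
By the outcome, as a careful person would: the job done as asked, in the order asked, and still so for the second after the job is handed in, while the arm keeps its last pose, push and grip.
It also fails if it takes over 64 s, if anything falls off the work surface, if the arm or the gripper's body presses on something with over 40 N, if the wrist force passes 120 N, or if a joint passes its speed limit or range.

## Working session

There is one attempt and no reset: what is moved stays moved. The work goes in short steps, Python scripts to look and compute and a shell command to move; the robot and the scene stay as the last step left them, time stands still between calls to the robot, and variables do not carry over. Pictures are saved under pics/ and viewed, on a budget of 10 in all, crops included, one or two more only if the job needs it, and the job is handed in when it is done.

```bash
ls; mkdir -p pics; cat > h.py <<'E'
import numpy as np, cv2
from rig import telemetry, eyes, arm
def snap(name, fn):
    s=telemetry.sense(); c=eyes.capture(name); cv2.imwrite('pics/'+fn+'.png',c['img'])
    c['T']=np.array(s['ee_pos']),np.array(s['tool_rot'])
    import pickle; pickle.dump(c,open('pics/'+fn+'.pkl','wb')); return c
def load(fn):
    import pickle; return pickle.load(open('pics/'+fn+'.pkl','rb'))
def ray(c,u,v):
    x=(u-c['cx'])/c['fx']; y=(v-c['cy'])/c['fy']
    if 'eye' in c:
        d=np.array([x,-y,-1.]); return np.array(c['eye']),np.array(c['rotation'])@d
    r=np.hypot(x,y); k=np.sin(r)/max(r,1e-9)
    d=np.array([x*k,-y*k,-np.cos(r)]); M=np.array(c['tool_from_camera']); p,R=c['T']
    return p+R@M[:3,3], R@M[:3,:3]@d
def at(c,u,v,z):
    o,d=ray(c,u,v); return o+d*(z-o[2])/d[2]
E
python3 - <<'E'
from h import *
for n in ['scene','top']:
    c=snap(n,n+'0'); print(n,{k:v for k,v in c.items() if k not in('img','T')})
c=snap('wrist','wrist0');print({k:v for k,v in c.items() if k not in('img','T')})
print(arm.hold_point_z, telemetry.sense())
E
```

```text
pics
scene {'fx': 384.2121611108168, 'fy': 384.2121611108168, 'cx': 317.9898458474701, 'cy': 202.8943578974573, 'eye': array([1150.73793837, -217.35429781,  707.97005381]), 'rotation': array([[ 0.21834733, -0.68717777,  0.69290054],
       [ 0.97586436,  0.15639542, -0.15241137],
       [-0.00363276,  0.70945556,  0.70474081]])}
top {'fx': 376.87749050831377, 'fy': 376.87749050831377, 'cx': 323.1900791772213, 'cy': 197.30320468359017, 'eye': array([ 414.49309543,  -95.10337358, 1221.0172064 ]), 'rotation': array([[ 0.01092556,  0.99564719, -0.09255971],
       [-0.99992625,  0.01136947,  0.00427   ],
       [ 0.00530376,  0.09250623,  0.99569798]])}
{'fx': 309.70691628693146, 'fy': 309.70691628693146, 'cx': 313.7510341961333, 'cy': 202.04902816254395, 'tool_from_camera': array([[-1.03623106e-03,  9.64151920e-01,  2.65348831e-01,
         7.45434078e+01],
       [ 9.99998881e-01,  7.12754180e-04,  1.31535002e-03,
         4.58882769e-01],
       [ 1.07906876e-03,  2.65349897e-01, -9.64151579e-01,
        -1.71364345e+02],
       [ 0.00000000e+00,  0.00000000e+00,  0.00000000e+00,
         1.00000000e+00]])}
18.8 {'time_s': 0.15, 'qpos': array([ 6.62903620e+01,  1.83428231e+01,  8.96890623e+01, -3.99034673e-04,
        7.20438644e+01, -1.14634681e+00]), 'joint_velocities': array([ 0.00247362, -0.11945663, -0.0207188 ,  0.03694979, -0.00927928,
        0.08367058]), 'joint_efforts': array([ 2.15991795e-04, -4.12776017e+01, -2.32152951e+01,  7.27941818e-02,
        4.34291130e-02, -1.35550108e-04]), 'ee_pos': array([220.48624288, 530.64639641, 213.3261926 ]), 'tool_rot': array([[-9.23457062e-01,  3.83701418e-01, -5.25545824e-04],
       [ 3.83701777e-01,  9.23456265e-01, -1.21315638e-03],
       [ 1.98287624e-05, -1.32195069e-03, -9.99999126e-01]]), 'wrist_force': array([-0.0719062 ,  0.57091805, -0.38188259]), 'moment': array([-0.06159781,  0.02267991,  0.01519138]), 'gripper_width': 0.9991711979367998}
```

View pics/scene0.png

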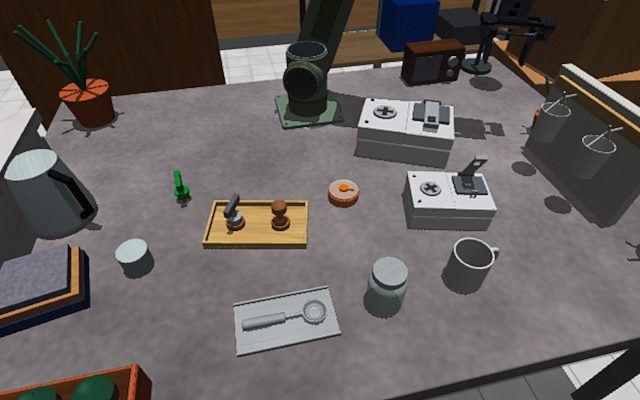

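View pics/top0.png

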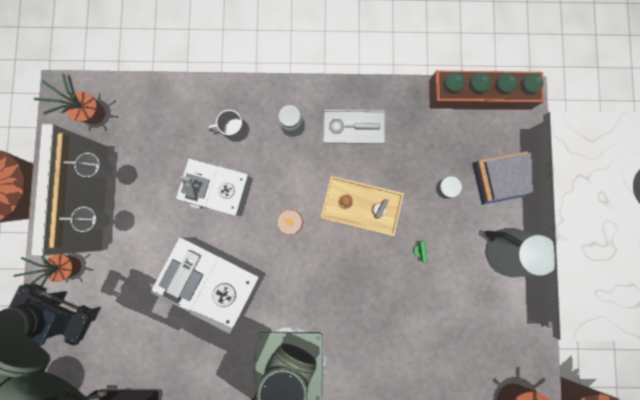

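Scene view: there are two mills, at scene (405,130)/top (207,283) and at scene (448,198)/top (212,187). The second is smaller, so it should be the 130x190 one. The grey T-key is in the tray at scene (233,212)/top (381,208), and the green look-alike is at scene (181,187)/top (421,250). I'll confirm both in one enlarged crop.

```bash
python3 - <<'E'
from h import *
c=load('top0');i=c['img'];s=load('scene0')['img']
r=lambda a:cv2.resize(a,(400,300),interpolation=cv2.INTER_CUBIC)
o=np.vstack([np.hstack([r(i[150:225,165:265]),r(i[165:240,315:415])]),np.hstack([r(s[150:237,392:508]),r(s[175:262,200:316])])])
cv2.imwrite('pics/crop1.png',o)
for n,u,v in [('small',212,187),('big',207,283)]: print(n,at(c,u,v,75))
E
```

```text
small [548.77507227 240.20943327  75.        ]
big [260.08964202 244.09726783  75.        ]
```

View pics/crop1.png

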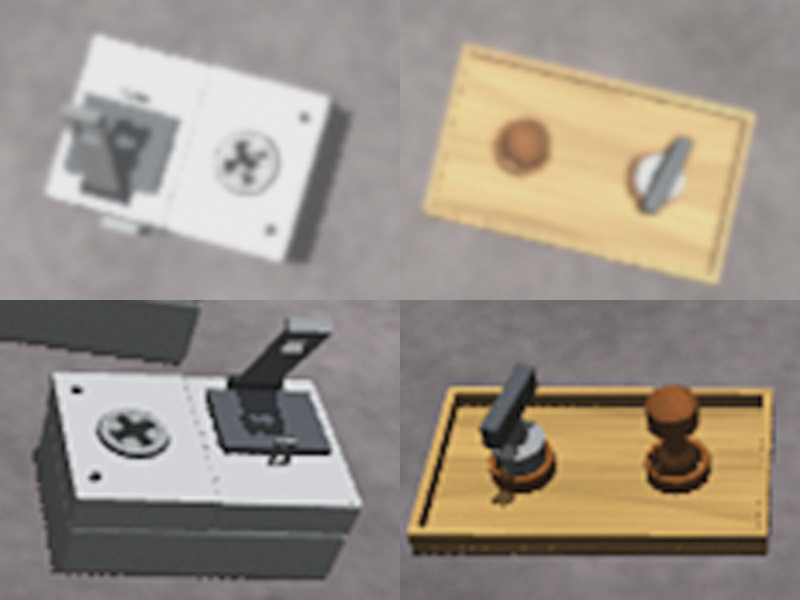

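```bash
python3 - <<'E'
from h import *
c=load('top0');s=load('scene0')
C=[(95,35),(332,97),(290,262),(47,195)]
P=[at(c,165+u/4,150+v/4,75) for u,v in C]
for p in P: print(p.round(1))
for i in range(4): print(np.linalg.norm(P[i]-P[(i+1)%4]).round(1))
for i,j in((0,1),(3,2)): d=P[i]-P[j]; print('yaw from y',np.degrees(np.arctan2(-d[0],d[1])))
for i,j in((0,3),(1,2)): d=P[i]-P[j]; print('yaw from x',np.degrees(np.arctan2(d[1],d[0])))
ctr=sum(P)/4; print('ctr',ctr)
print('socket top',at(c,165+247/4,150+163/4,79))
k=116/400
f=lambda u,v,x0,y0,z:at(s,x0+u*k,y0+v*k,z)
print('socket scene',f(135,434,392,150-87+0,79) , f(135,134,392,150,79))
Cs=[(52,73),(308,80),(362,205),(75,198)]
Q=[f(u,v,392,150,75) for u,v in Cs]
for q in Q: print(q.round(1))
print('ctr',sum(Q)/4)
# tray rim corners top
T=[at(c,315+u/4,165+v/4,22) for u,v in [(462,43),(755,113),(720,283),(423,212)]] if 0 else [at(c,315+(u-400)/4,165+v/4,22) for u,v in [(462,43),(755,113),(720,283),(423,212)]]
print('tray',[t.round(1) for t in T],sum(T)/4)
a=at(c,315+(683-400)/4,165+142/4,83);b=at(c,315+(648-400)/4,165+208/4,83);print('bar',a,b,(a+b)/2,np.linalg.norm(a-b),np.degrees(np.arctan2((a-b)[1],(a-b)[0])))
a=f(128,70,200,175,83);b=f(88,140,200,175,83);print('bar s',a,b,(a+b)/2,np.linalg.norm(a-b),np.degrees(np.arctan2((a-b)[1],(a-b)[0])))
E
```

```text
[635.4 315.   75. ]
[589.4 131.4  75. ]
[462.6 159.6  75. ]
[511.5 346.1  75. ]
189.2
129.9
192.8
127.8
yaw from y -14.077188856345655
yaw from y -14.706166248646975
yaw from x -14.07177147390071
yaw from x -12.50439699476867
ctr [549.73495707 238.01184106  75.        ]
socket top [537.33554079 193.77329422  79.        ]
socket scene [546.00849378 194.81429465  79.        ] [546.00849378 194.81429465  79.        ]
[466.9 165.8  75. ]
[516.1 345.6  75. ]
[640.3 315.   75. ]
[591.9 131.7  75. ]
ctr [553.78818029 239.52239249  75.        ]
tray [array([ 595.8, -123. ,   22. ]), array([ 541.9, -358. ,   22. ]), array([ 406.2, -329.1,   22. ]), array([459.8, -93.2,  22. ])] [ 500.92559757 -225.82918136   22.        ]
bar [ 512.7124715  -289.82043087   83.        ] [ 462.39617932 -263.14882063   83.        ] [ 487.55432541 -276.48462575   83.        ] 56.94825766636951 -27.927123698925158
bar s [ 469.16481935 -262.55398072   83.        ] [ 529.72154977 -292.64825913   83.        ] [ 499.44318456 -277.60111993   83.        ] 67.62235718549401 153.57445723364506
```

Both crops confirm the picks. The mill at (549,238) measures 190x129 mm, so it is the smaller one, with yaw about -14°. The grey key bar is near (493,-277). The hinge works out at about (516,297) and the socket at about (540,193). I'll close the fingers and go behind the hasp.

```bash
python3 -m handwheel '[[1,-8.5,-2.7,0,-0.84],[1,-8.5,-2.7,0,-0.84],[1,-8.5,-2.7,0,-0.84],[1,-8.5,-2.7,0,-0.84],[1,-8.5,-2.7,0,-0.84],[1,-8.5,-2.7,0,-0.84],[1,-8.5,-2.7,0,-0.84],[1,-8.5,-2.7,0,-0.84],[1,-8.5,-2.7,0,-0.84]]' 20
python3 - <<'E'
from h import *
c=snap('wrist','w1')
cv2.imwrite('pics/w1v.png',cv2.resize(c['img'][:, 60:580],(780,600)))
E
```

```text
time_s: 1.27
ee_pos: [492.2, 301.7, 213.9]
tool_rot: [[-0.97, 0.243, -0.0], [0.243, 0.97, 0.0], [0.0, 0.0, -1.0]]
wrist_force: [-0.2, 0.4, -1.2]
gripper_width: 0.043
```

View pics/w1v.png

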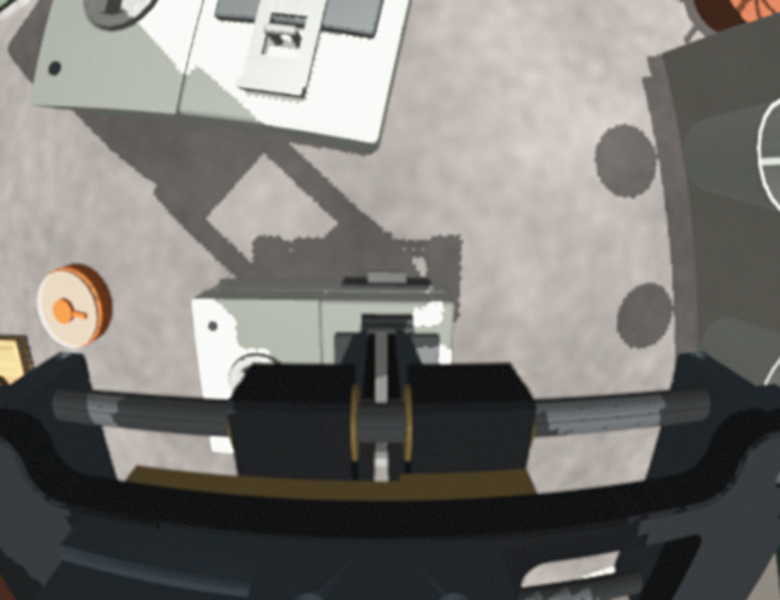

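```bash
python3 - <<'E'
from h import *
c=load('w1')
print('hinge',at(c,60+386/1.5,322/1.5,88))
for u,v in [(193,297),(455,303)]: print(at(c,60+u/1.5,v/1.5,75))
for q,name in ((-14,''),):
    m=np.radians(q);R=np.array([[np.cos(m),-np.sin(m)],[np.sin(m),np.cos(m)]])
    for x,y in [(-65,-95),(-65,95),(-48,47.5),(0,-47.5)]: print(np.array([551,239])+R@[x,y])
E
```

```text
hinge [512.87248121 300.20900736  88.        ]
[464.77371089 167.22304674  75.        ]
[515.28609658 349.44319098  75.        ]
[464.94819771 162.54682922]
[510.91335787 346.90301721]
[515.91709518 296.70129799]
[539.50870996 192.910953  ]
```

```bash
python3 -m handwheel '[[1,0,0,1.2,0],[1,0,0,2.2,0],[1,0,0,2.2,0],[1,-0.33,0,2.13,0],[1,-0.7,0,2.08,0],[1,-1.0,0,2.16,0],[1,-1.25,0,2.36,0],[1,-1.4,0,2.58,0],[1,-1.5,0,2.81,0],[1,-1.57,0,3.0,0],[1,-1.57,0,3.1,0],[1,-1.57,0,3.1,0]]' 20
```

```text
time_s: 2.82
ee_pos: [553.6, 285.4, 89.5]
tool_rot: [[-0.97, 0.244, -0.001], [0.244, 0.97, -0.0], [0.001, -0.001, -1.0]]
wrist_force: [-0.0, 0.3, -0.1]
gripper_width: 0.006
```

```bash
python3 -m handwheel '[[1,0,0,0.05,0],[1,0,0,0.05,0]]' ; python3 -m handwheel '[[1,0,0,0.03,0],[1,0,0,0.03,0]]'
```

```text
time_s: 3.08
ee_pos: [554.0, 285.5, 88.1]
tool_rot: [[-0.97, 0.245, 0.0], [0.245, 0.97, 0.0], [-0.0, 0.0, -1.0]]
wrist_force: [-0.2, -0.5, -1.1]
gripper_width: 0.003
time_s: 3.32
ee_pos: [554.1, 285.6, 87.8]
tool_rot: [[-0.97, 0.245, 0.001], [0.245, 0.97, 0.001], [-0.001, 0.001, -1.0]]
wrist_force: [-1.8, -1.0, 5.1]
gripper_width: 0.008
```

```bash
python3 -m handwheel '[[1,0.1,0,-1.2,0],[1,0,0,-2.05,0],[0,-1,-1.2,-2.05,0],[0,-2.08,-2.33,-2.05,0],[0,-2.08,-2.33,-2.05,0],[0,-2.08,-2.33,-2.05,0],[0,-2.08,-2.33,-2.05,0]]'
python3 - <<'E'
from h import *
c=snap('wrist','w2')
cv2.imwrite('pics/w2v.png',cv2.resize(c['img'][50:350,160:560],(800,600),interpolation=cv2.INTER_CUBIC))
E
```

```text
time_s: 4.2
ee_pos: [611.3, 175.9, 168.6]
tool_rot: [[-0.97, 0.243, -0.0], [0.243, 0.97, 0.0], [0.0, 0.0, -1.0]]
wrist_force: [0.6, -0.5, 1.2]
gripper_width: 0.524
```

View pics/w2v.png

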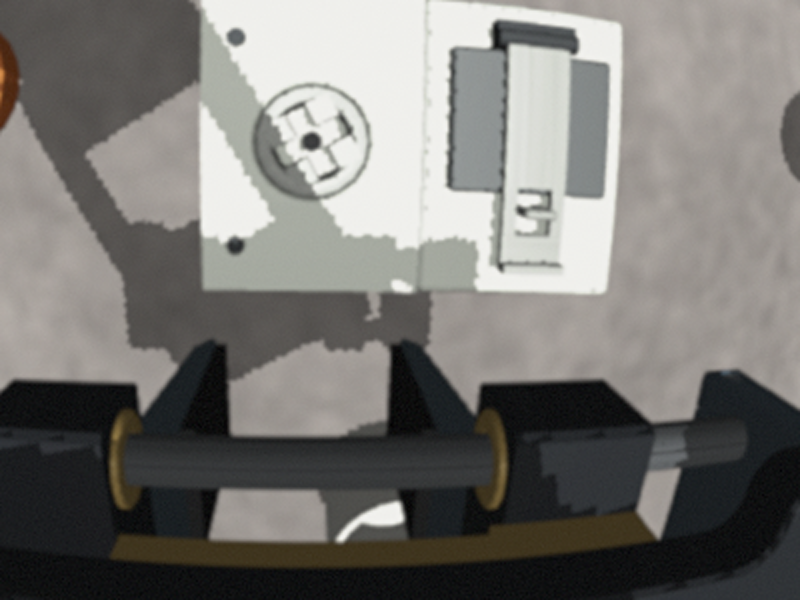

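The hasp lies flat, with the staple through its window. The socket is at view (312,141), with slots running at an angle. I'll take an enlarged crop to get the slot angle.

```bash
python3 - <<'E'
from h import *
c=load('w2')
# rectified top view at z=79, 0.1mm... 60mm square -> 600px ; axes: right=-y world, up=+x
ctr=at(c,160+312/2,50+141/2,79); print(ctr)
n=600; g=np.linspace(-30,30,n)
p,R=c['T'];M=np.array(c['tool_from_camera'])
X=ctr[0]-g[:,None]+0*g; Y=ctr[1]-g[None,:]+0*g[:,None]
W=np.stack([X,Y,np.full_like(X,79)],-1)
L=((W-p)@R-M[:3,3])@M[:3,:3]
th=np.arctan2(np.hypot(L[...,0],L[...,1]),-L[...,2]);ph=np.arctan2(-L[...,1],L[...,0])
u=c['cx']+c['fx']*th*np.cos(ph);v=c['cy']+c['fy']*th*np.sin(ph)
o=cv2.remap(c['img'],u.astype('f4'),v.astype('f4'),cv2.INTER_CUBIC)
cv2.imwrite('pics/sock.png',o)
E
```

```text
[540.79482314 195.64007291  79.        ]
```

View pics/sock.png

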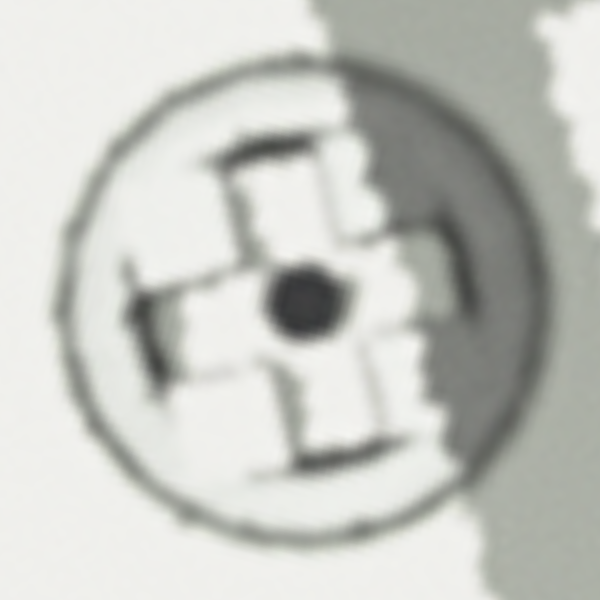

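Rectified socket view: rotor centre at (303,300), so about (540.8,195.3). The slots lie at about +13.5° in the world frame, modulo 90°. Next I'll move above the key.

```bash
python3 -m handwheel '[[0,-1.1,-12,-0.28,1.3],[0,-1.1,-12,-0.28,1.3],[0,-1.1,-12,-0.28,1.3],[0,-1.1,-12,-0.28,1.3],[0,-1.1,-12,-0.28,1.3],[0,-1.1,-12,-0.28,1.3],[0,-1.1,-12,-0.28,1.3],[0,-1.1,-12,-0.28,1.3],[0,-1.1,-12,-0.28,1.3],[0,-1.1,-12,-0.28,1.3],[0,-1.1,-12,-0.28,1.3]]'
cat >> h.py <<'E'
def rect(c,ctr,half,n=600):
    "view from above of the plane z=ctr[2]: up=+x, right=-y"
    g=np.linspace(-half,half,n); p,R=c['T'];M=np.array(c['tool_from_camera'])
    X=ctr[0]-g[:,None]+0*g; Y=ctr[1]-g[None,:]+0*g[:,None]
    L=((np.stack([X,Y,np.full_like(X,ctr[2])],-1)-p)@R-M[:3,3])@M[:3,:3]
    th=np.arctan2(np.hypot(L[...,0],L[...,1]),-L[...,2]);ph=np.arctan2(-L[...,1],L[...,0])
    return cv2.remap(c['img'],(c['cx']+c['fx']*th*np.cos(ph)).astype('f4'),(c['cy']+c['fy']*th*np.sin(ph)).astype('f4'),cv2.INTER_CUBIC)
E
python3 - <<'E'
from h import *
c=snap('wrist','w3')
cv2.imwrite('pics/w3v.png',rect(c,(493,-277,83),60))
E
```

```text
time_s: 5.62
ee_pos: [537.6, -299.7, 180.0]
tool_rot: [[-0.891, 0.455, -0.0], [0.455, 0.891, 0.001], [0.0, 0.0, -1.0]]
wrist_force: [0.9, 0.4, 0.4]
gripper_width: 1.0
```

View pics/w3v.png

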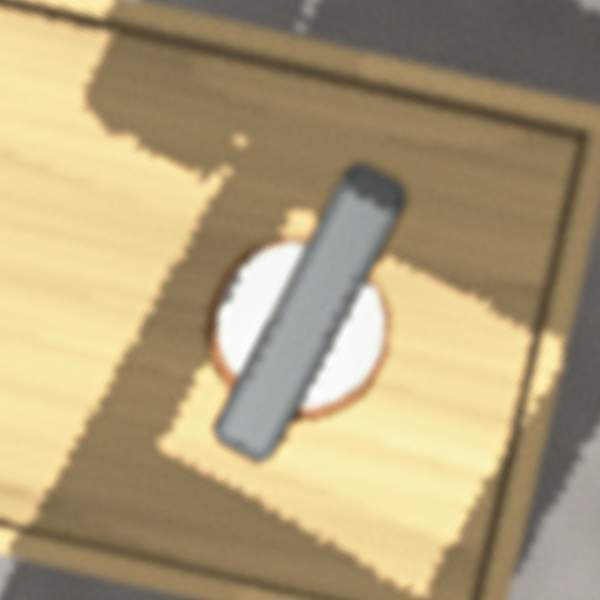

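Key bar: top-face ends at (242,450) and (377,178), giving a centre of (490.3,-278.8) and an angle of -26.5°. The white shoulder, corrected for parallax, lands at the same point, so the key is upright. I'll descend and grip.

```bash
python3 -m handwheel '[[0,1.29,-0.07,0,-0.05],[0,1.29,-0.07,0.8,-0.05],[0,1.29,-0.07,2,-0.05],[0,1.29,-0.07,2.8,-0.05],[0,1.29,-0.07,3.17,-0.05],[0,1.29,-0.07,3.17,-0.05],[1,1.29,-0.07,3.17,-0.05],[1,1.29,-0.07,3.17,-0.05],[1,1.29,-0.07,3.17,-0.05],[1,1.29,-0.07,3.17,-0.05],[1,1.29,-0.07,3.17,-0.05],[1,1.29,-0.07,3.17,-0.05]]' 45
python3 -m handwheel '[[1,0,0,0,0],[1,0,0,0,0],[1,0,0,0,0]]'
```

```text
time_s: 7.18
ee_pos: [489.9, -280.4, 53.1]
tool_rot: [[-0.894, 0.449, -0.0], [0.449, 0.894, 0.0], [0.0, 0.0, -1.0]]
wrist_force: [-1.0, 0.3, 0.5]
gripper_width: 0.372
time_s: 7.55
ee_pos: [489.9, -280.3, 53.0]
tool_rot: [[-0.894, 0.449, -0.0], [0.449, 0.894, 0.0], [0.0, 0.0, -1.0]]
wrist_force: [0.4, -0.2, 0.2]
gripper_width: 0.149
```

```bash
python3 -m handwheel '[[1,0,0,-0.5,0],[1,0,0,-1.3,0],[1,0,0,-2.3,0],[1,4.2,11.2,-2.3,-4.02],[1,4.2,11.2,-2.3,-4.02],[1,4.2,11.2,-2.3,-4.02],[1,4.2,11.2,-2.3,-4.02],[1,4.2,11.2,-2.3,-4.02],[1,4.2,11.2,-2.3,-4.02],[1,4.2,11.2,-2.3,-4.02],[1,4.2,11.2,-2.3,-4.02],[1,4.2,11.2,-2.3,-4.02]]'
python3 -m handwheel '[[1,0,0,0,0],[1,0,0,0,0],[1,0,0,0,0]]'
python3 - <<'E'
from h import *
c=snap('wrist','w4')
i=c['img']
cv2.imwrite('pics/w4v.png',cv2.resize(i[100:340,170:470],(800,640))[:600])
E
```

```text
time_s: 9.05
ee_pos: [540.8, 198.1, 144.7]
tool_rot: [[-0.971, -0.238, -0.0], [-0.238, 0.971, 0.0], [0.0, 0.0, -1.0]]
wrist_force: [-0.4, -0.5, -1.1]
gripper_width: 0.149
time_s: 9.43
ee_pos: [540.9, 194.3, 145.3]
tool_rot: [[-0.973, -0.233, 0.0], [-0.233, 0.973, -0.0], [-0.0, -0.0, -1.0]]
wrist_force: [0.2, -0.4, -1.1]
gripper_width: 0.152
```

View pics/w4v.png

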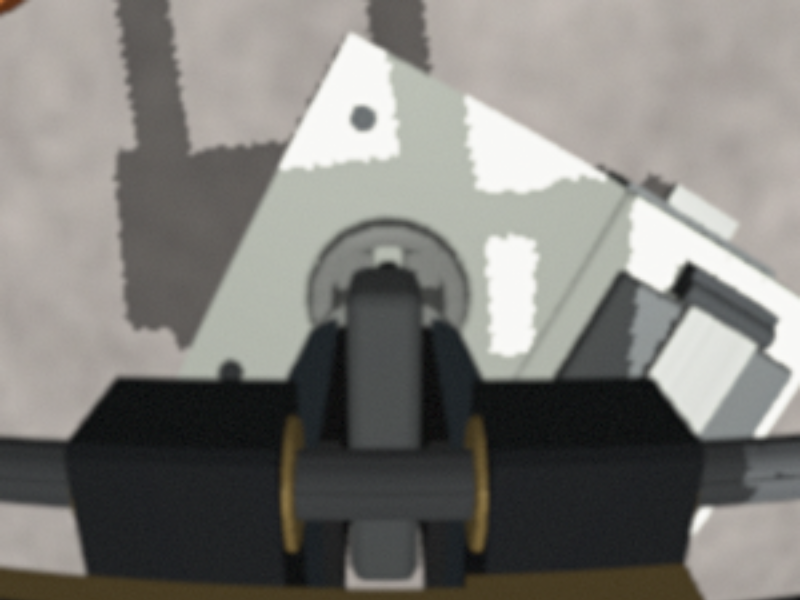

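The rotor is visible behind the held key. Its rim spans x 308–469 with its top at 218. The near slot at (388,255) and side slots at (337,296) and (433,297) line up with the bar, so the angle is right. Now the residual offset.

```bash
python3 - <<'E'
from h import *
c=load('w4'); p,R=c['T']; s=telemetry.sense(); print(p,s['ee_pos'],s['wrist_force'])
k=8/3
g=lambda u,v,z:((at(c,170+u/k,100+v/k,z)-p)@R)
for n,u,v,z in [('L',308,297,79),('R',469,297,79),('top',388,218,79),('slotend',388,243,79),('bar near end top',385,268,145.3-53.2+11+72-72+0),('sideL',337,296,79),('sideR',433,297,79)]: print(n,g(u,v,z).round(1), at(c,170+u/k,100+v/k,z).round(1))
# bar end: top z = TCP+18.8+11
for v in (268,280): print('bar',g(385,v,p[2]+29.8).round(1))
print('bar far end',g(385,578,p[2]+29.8).round(1))
E
```

```text
[540.89133953 194.28732935 145.26082742] [540.92292559 194.4118199  145.28465747] [-0.07383989 -0.1424435  -2.18114607]
L [  1.3 -22.8  66.3] [544.9 171.8  79. ]
R [ 1.3 25.8 66.3] [533.6 219.1  79. ]
top [25.6  1.3 66.3] [515.7 189.6  79. ]
slotend [18.   1.3 66.3] [523.1 191.4  79. ]
bar near end top [16.9  0.4 42.2] [524.4 190.7 103.1]
sideL [  1.7 -14.   66.3] [542.6 180.2  79. ]
sideR [ 1.3 14.9 66.3] [536.2 208.4  79. ]
bar [ 36.2   0.3 -29.8]
bar [ 34.    0.3 -29.8]
bar far end [-30.7   0.3 -29.8]
```

```bash
python3 -m handwheel '[[1,0.02,0.03,0.2,0],[1,0.02,0.03,0.4,0],[1,0.02,0.03,0.5,0],[1,0.02,0.03,0.55,0],[1,0.02,0.03,0.6,0],[1,0.02,0.03,0.6,0],[1,0.02,0.03,0.6,0]]'; python3 -m handwheel '[[1,0,0,0.06,0],[1,0,0,0.12,0],[1,0,0,0.12,0],[1,0,0,0.12,0]]'
```

```text
time_s: 10.35
ee_pos: [539.9, 196.3, 121.3]
tool_rot: [[-0.972, -0.234, 0.0], [-0.234, 0.972, 0.0], [-0.0, 0.0, -1.0]]
wrist_force: [0.6, -0.3, -1.7]
gripper_width: 0.15
time_s: 10.85
ee_pos: [539.8, 196.1, 116.1]
tool_rot: [[-0.972, -0.234, -0.0], [-0.234, 0.972, -0.0], [0.0, -0.0, -1.0]]
wrist_force: [0.8, -1.4, -1.8]
gripper_width: 0.151
```

No contact force with the foot about 8 mm below the mouth, so the splines are in. Now I'll push against the spring.

```bash
python3 -m handwheel '[[1,0,0,0.1,0],[1,0,0,0.2,0],[1,0,0,0.3,0],[1,0,0,0.38,0],[1,0,0,0.38,0],[1,0,0,0.38,0]]' 60; python3 -m handwheel '[[1,0,0,0.05,0],[1,0,0,0.1,0],[1,0,0,0.1,0]]'
```

```text
time_s: 11.6
ee_pos: [540.1, 196.3, 101.4]
tool_rot: [[-0.972, -0.234, 0.001], [-0.234, 0.972, -0.0], [-0.001, -0.0, -1.0]]
wrist_force: [0.6, -3.5, 4.6]
gripper_width: 0.146
time_s: 11.98
ee_pos: [540.1, 196.3, 97.8]
tool_rot: [[-0.972, -0.234, 0.001], [-0.234, 0.972, 0.0], [-0.001, -0.0, -1.0]]
wrist_force: [0.6, -3.7, 6.0]
gripper_width: 0.151
```

```bash
python3 -m handwheel '[[1,0,-0.01,0.02,0],[1,0,-0.01,0.02,0]]'; python3 -m handwheel '[[1,0,0,0.02,0],[1,0,0,0.02,0]]';  python3 -m handwheel '[[1,0,0,0.02,0],[1,0,0,0.02,0]]'
```

```text
time_s: 12.22
ee_pos: [540.2, 196.2, 97.1]
tool_rot: [[-0.972, -0.234, 0.001], [-0.234, 0.972, 0.001], [-0.001, 0.0, -1.0]]
wrist_force: [-1.0, -1.8, 6.6]
gripper_width: 0.148
time_s: 12.48
ee_pos: [540.2, 196.2, 97.0]
tool_rot: [[-0.972, -0.234, 0.001], [-0.234, 0.972, 0.001], [-0.001, 0.0, -1.0]]
wrist_force: [-1.6, -3.6, 10.7]
gripper_width: 0.15
time_s: 12.72
ee_pos: [540.2, 196.2, 96.9]
tool_rot: [[-0.972, -0.234, 0.002], [-0.234, 0.972, 0.001], [-0.002, 0.0, -1.0]]
wrist_force: [-3.5, -2.2, 15.0]
gripper_width: 0.148
```

The key stopped hard at z≈97, as predicted for seating, and the force rises steeply there. I'll hold for a moment and check visually, with the scene and top views in one picture.

```bash
python3 -m handwheel '[[1,0,0,0.005,0],[1,0,0,0.005,0],[1,0,0,0.005,0],[1,0,0,0.005,0]]'
python3 - <<'E'
from h import *
s=snap('scene','s9')['img'];w=snap('wrist','w9')['img']; t=snap('top','t9')['img']
a=cv2.resize(s[130:250,330:530],(500,300),interpolation=cv2.INTER_CUBIC)
b=cv2.resize(w[100:340,170:490],(400,300))
d=cv2.resize(t[90:270,170:470],(400,300)); e=cv2.resize(s[150:340,100:420],(300,300))
o=np.vstack([np.hstack([a,e]),np.hstack([b,d])]); cv2.imwrite('pics/end.png',o)
E
```

```text
time_s: 13.22
ee_pos: [540.2, 196.2, 96.9]
tool_rot: [[-0.972, -0.234, 0.002], [-0.234, 0.972, 0.001], [-0.002, 0.001, -1.0]]
wrist_force: [-3.1, -3.1, 15.5]
gripper_width: 0.152
```

View pics/end.png

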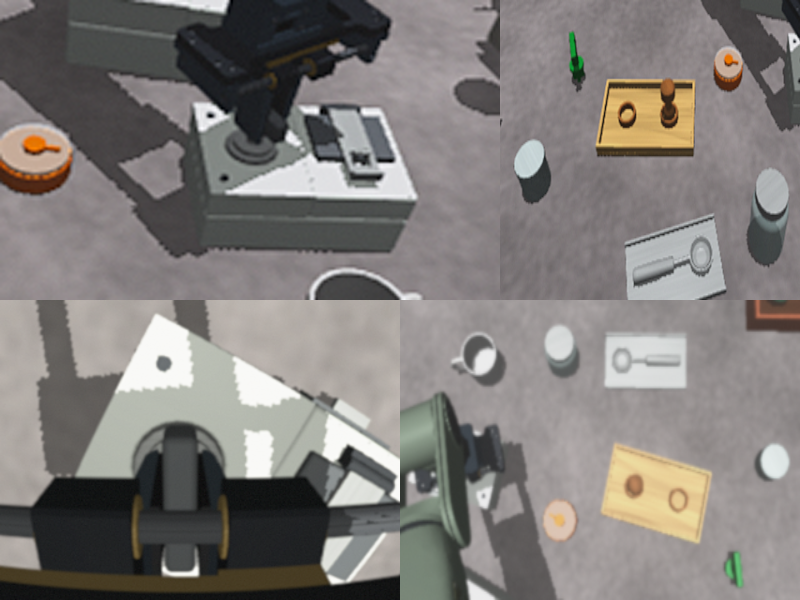

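The shoulder sits on the rotor at (250,150), the hasp is flat over the staple at (358,150), and the tamper, pill box, jar, tin, mug and spoon look undisturbed. Handing in.

```bash
python3 -c "
from rig import arm,telemetry
print(telemetry.sense()['wrist_force']);print(arm.sign_off())"
```

```text
[-2.94978065 -3.04023937 16.71207435]
the job is handed in; nothing more can be done
None
```

The job is handed in after about 13 s of robot time. The smaller mill's hasp is shut, and the gripper is still holding the grey key and pressing it fully home in the socket.

- **Hasp:** I swung it down with the shut fingers. They met resistance at z ≈ 87.8 mm, where the strap's top should be at 87.5 mm. Later pictures show it flat, with the staple through its window.
- **Key:** I gripped the bar across its 14 mm, turned it about 40° to the slot angle and slid it in. It went in without noticeable resistance, then met the spring. At z ≈ 97 mm it stopped hard, which is the height worked out for a seated key.
- **Push and grip:** At hand-in the arm was pressing down with about 16 N, with the grip set to 60 N. There was also about 4 N of sideways load, because the key leans slightly on a slot wall.
- **Final picture:** It shows the shoulder on the rotor and the hasp still shut. The green look-alike, tamper, pill box, jar, mug, tin and spoon look to be where they were.

No check failed. The early socket positions differed by up to 9 mm between the scene and top cameras; I used the wrist camera's closer measurement for the insertion.

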